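# Clamp the housing with the pedal, then hold the enabling lever half-way

### The arm

A 7-joint arm with a two-finger parallel gripper is mounted at the origin on the work surface. World frame = base frame: x ahead of the robot, y to its left, z up, the work surface at z = 0. Lengths are in m, angles in rad, forces in N, time in s.
With the tool pointing down it reaches from about 0.4 to 0.85 m from the base axis. Payload 10.4 kg.
Tool frame: the origin (TCP) lies at the very end of the fingers, on their centre line; the grasp point (between the pads) lies 19 mm behind it; z points along the fingers, y is the line along which they close (so a half turn about z gives the same grasp; the last joint's range is limited). The gripper opens to 85 mm and grips with 20 to 120 N. Pads are 22 mm wide; open, the fingers measure 114 mm over their backs; the gripper's body (76 mm by 85 mm) begins 54 mm behind the grasp point. The pads swing forward as they close: fully open they stand 13 mm farther back than shut.
Start: joints at [-1.325, 0.332, -0.065, 1.46, 0.022, 1.35, -0.088], TCP at [0.166, 0.603, 0.206] pointing down, gripper open.
Joint ranges: [-2.6, 2.6], [-0.5, 2.12], [-1.47, 1.34], [0.16, 2.42], [-1.27, 4.41], [0.06, 2.06], [-2.6, 2.6]. Speed limits (rad/s): [2.22, 2.22, 2.79, 2.79, 3.14, 3.14, 3.14].

### API

Orientations are given as a unit quaternion [x, y, z, w].
In Python, from workcell import * gives the robot as it stands.
- The arm moves only by the tool step_arm, never from a script. Its argument "commands" is one flat list of numbers, 7 for each row, row after row: the finger opening in mm, from 0 to 85.4, then the shift along the world's x, y, z as a fraction of full scale, then the turn, a rotation vector about the world's x, y, z as a fraction of full scale. A call has exactly 10 rows; each row is the pose to reach, as a shift and turn from the pose commanded when the call began, turning the shorter way round; what a row does not reach only later rows make up. Full scale, the value 1, is 0.6 m for a shift and pi rad for a turn. A row lasts 1/8 s, in which the tool goes at most 62.5 mm and 10.7 degrees, less where a joint would pass 70% of its speed; a pose out of reach is approached as far as the arm can. A call with a number of a shift or a turn outside -1 to 1 is refused whole. A call with a gripper value outside its range is refused whole. The fingers move at their own pace and stop on an object; "squeeze" is the grip in N (left out, the last holds). Time passes only in rows, so rows that repeat a pose let the fingers close, or fill a call up. It gives the time, the measured TCP pose, the force, the opening and the grip force at its end, in the units of the state.
- get_obs(): the state, without advancing time (a new reading comes with each control period).
- camera(name): name is "scene" or "side" or "wrist"; returns the picture (400x640x3 uint8, red, green, blue); there is no depth.
- camera_params(name): a dict with "mtx" (3x3 intrinsics, pixels), "extrinsics" (4x4, takes a point from world to camera coordinates); the wrist camera has in their place "tool_from_camera" (4x4, takes a point from camera to tool coordinates, whose origin is the TCP and whose axes are the flange's). Camera axes: x right, y down, z forward; pixel columns grow to the right and rows downward; lengths in m; the calibration is good to about 2 mm. A picture is of the moment at which its call begins: read the wrist's pose just before it. camera_params takes no time and is no camera call.
- hand_in(): hands the job in; it is judged then, once.
The state is a dict: "clock": time; "joint_pos": joint angles; "joint_velocities": joint speeds; "tau": joint torques, N m; "position": TCP position; "ee_rot": TCP orientation; "ft_force": force on the tool from outside, world axes, zero at the start; "torque": the same for the moment, N m; "grip_width": opening from 0.0 (shut) to 1.0 (fully open); "grasp_force": force on a finger pad.
Only numpy, scipy, OpenCV 4.12 (cv2) and the standard library are available. Lean on these libraries where they do the work, as an engineer would, in place of code of your own. Each camera call takes 0.05 s, during which the arm holds its last target. There are 200 camera calls.

### The job

Press the ribbed spring pedal of the clamp station down to its stop so that the clamp swings down over the housing, and let the pedal come right back up (the clamp stays down). Then press the round palm pad of the spring-loaded enabling lever half-way down, its pointer between the two pins on the side plate, never on down to its stop, and keep holding it there: the program finishes while still holding the lever half-way. Leave the loose things on the bench where they lie.

Things in the scene. Friction and masses are not known exactly. Their poses are not given: they have to be found in the camera images.
- station: clamp station, fixed to the bench (position and yaw vary; may be on the left or right): aluminium base plate 390 x 150 x 20 mm carrying, along its +x axis, a spring pedal, a clamp arm and a green nest with a round aluminium housing. Origin on the bench surface under the pedal's pad; the base plate runs from x = -45 to +345 mm, y = -75 to +75 mm. Seen from the pad the pedal's hinge and the clamp lie towards +x; z is up.
- pedal_pad (a point): centre of the upper face of the pedal's ribbed pad (65 mm along the station's x, 80 mm along y, 8 mm thick), about 90 mm above the bench when up and 57 mm when at its stop. The pedal's hinge (along the station's y) is 90 mm beyond the pad in the station's +x and 65 mm above the bench. Moves with the pedal; at joint 0 its axes are the station's.
- pedal (a joint): pedal angle, rad: 0 up, 0.35 down at its stop (pad about 32 mm lower). A spring returns it: about 2 N at the pad to start, some 10 to 14 N at the stop. On its way down its tail lifts the clamp's tail and so swings the clamp down.
- clamp (a joint): clamp arm angle, rad: 0 to 0.05 at the start, raised clear of the housing in the nest; its hinge is 190 mm from the pedal pad along the station's +x, 84 mm above the bench; about 0.4 down over the housing (level). Stays by friction where the pedal has driven it.
- enable_box: enabling lever unit, fixed (position, yaw, height vary; on the other side from the station): grey base 220 x 110 mm, 20 to 50 mm high (x -40 to +180 mm), a block at its +x end with the lever, a steel side plate (40 x 4 mm) 47 mm to +y of the lever, two 6 mm pins through it 24 mm apart in height marking half-way for the 3 mm wire pointer on the pad's +y edge. Origin under the palm pad, 20 mm below the base's top; z up.
- lever_pad (a point): centre of the upper face of the lever's round palm pad (black, 46 mm across, 12 mm thick), about 145 mm above the unit's origin when released, 116 mm half-way, 87 mm at its stop. The lever's hinge (along the unit's y) is 120 mm beyond the pad in the unit's +x and 110 mm above the origin. Moves with the lever; at joint 0 its axes are the unit's.
- lever (a joint): enabling lever angle, rad: 0 released (up), 0.25 half-way (pad about 29 mm lower, lever level), 0.5 at its stop. A spring returns it: about 2.5 N at the pad to start, 7.5 N half-way, 12 N at the stop.
- spare_housing: bystander, loose: spare turned aluminium housing, flange 64 mm across, 35 mm tall; leave it alone
- grease_jar: bystander, loose: small white jar with black cap, 50 mm across, 60 mm tall; leave it alone
- screwdriver: bystander, loose: screwdriver lying beside the clamp station; leave it alone
- wrench: bystander, loose: steel wrench lying flat; leave it alone
- scanner: bystander, loose: hand-held code scanner lying on the bench, about 200 x 65 x 40 mm; leave it alone

How it is judged:
By the outcome, as a careful person would: the job done as asked, in the order asked, and still so for the second after the job is handed in, while the arm keeps its last pose, push and grip.
It also fails if it takes over 38 s, if anything falls off the work surface, if the arm or the gripper's body presses on something with over 40 N, if the wrist force passes 120 N, or if a joint passes its speed limit or range.

## Working session

There is one attempt and no reset: what is moved stays moved. The work goes in short steps, Python scripts to look and compute and a tool call to move; the robot and the scene stay as the last step left them, time stands still between calls to the robot, and variables do not carry over. Pictures are saved under pics/ and viewed, at most 10 in all, crops included, and the job is handed in when it is done.

Besides the shell and the picture viewer there is one more tool, called after "Request:" by a JSON object that holds its "op" and its "data", one argument or row to a line. step_arm: Moves the arm, as the interface text tells. Its arguments: {"type":"object","properties":{"commands":{"type":"array","items":{"type":"number"}},"squeeze":{"type":"number"}},"required":["commands"]}

```bash
mkdir -p pics
python3 - <<'E'
from workcell import *
import cv2,numpy as np
o=get_obs();print({k:np.round(v,3).tolist() for k,v in o.items()})
for n in ("scene","side"):
    cv2.imwrite(f"pics/{n}0.png",cv2.cvtColor(camera(n),cv2.COLOR_RGB2BGR))
    p=camera_params(n);print(n,{k:np.round(v,4).tolist() for k,v in p.items()})
E
```

```text
{'clock': 0.0, 'joint_pos': [-1.325, 0.333, -0.065, 1.461, 0.022, 1.35, -0.089], 'joint_velocities': [0.002, -0.0, 0.0, -0.001, 0.001, 0.0, 0.001], 'tau': [-0.001, -62.546, 0.049, -39.16, 0.016, 0.01, -0.0], 'position': [0.166, 0.602, 0.205], 'ee_rot': [0.134, 0.991, -0.001, -0.0], 'ft_force': [-0.701, 0.485, -0.608], 'torque': [-0.034, -0.046, 0.019], 'grasp_force': 0.0, 'grip_width': 0.998}
scene {'mtx': [[481.7263, 0.0, 323.5301], [0.0, 481.7263, 188.7152], [0.0, 0.0, 1.0]], 'extrinsics': [[-0.6189, 0.7854, 0.0115, 0.3912], [0.562, 0.453, -0.6921, -0.2413], [-0.5488, -0.4219, -0.7217, 1.6948], [0.0, 0.0, 0.0, 1.0]]}
side {'mtx': [[366.5759, 0.0, 318.0975], [0.0, 366.5759, 199.6273], [0.0, 0.0, 1.0]], 'extrinsics': [[0.9998, -0.0157, -0.0102, -0.5695], [-0.0179, -0.6565, -0.7541, 0.1088], [0.0051, 0.7541, -0.6567, 1.3657], [0.0, 0.0, 0.0, 1.0]]}
```

View pics/scene0.png

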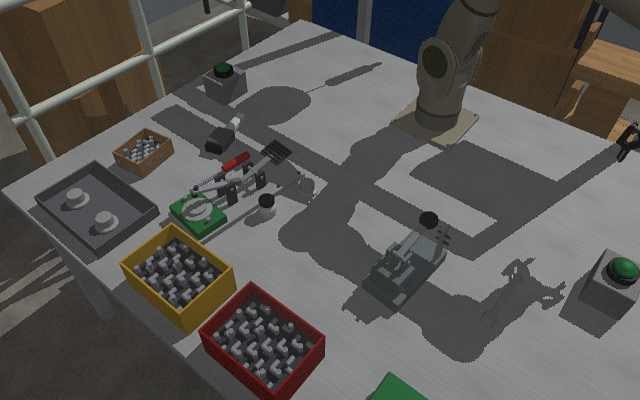

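View pics/side0.png

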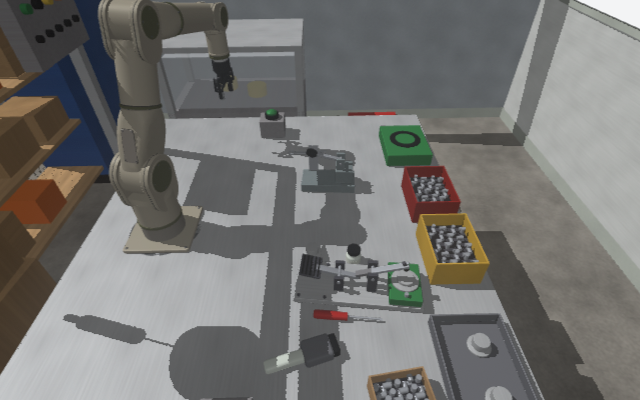

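The scene view shows the pedal pad at about (277,152), the nest housing at (197,210) and the lever pad at (428,220). In the side view they are at (311,266), (405,283) and (312,153). I'll triangulate these points and enlarge both areas.

```bash
cat > h.py <<'E'
from workcell import *
import cv2,numpy as np
from scipy.spatial.transform import Rotation as R
def cam(n):
    p=camera_params(n);return np.array(p["mtx"]),np.array(p["extrinsics"])
def tri(a,b):
    P=[K@E[:3] for K,E in (cam("scene"),cam("side"))]
    X=cv2.triangulatePoints(P[0],P[1],np.float64(a).reshape(2,1),np.float64(b).reshape(2,1)).ravel();return X[:3]/X[3]
def ray(n,uv,z):
    K,E=cam(n);d=E[:3,:3].T@np.linalg.inv(K)@[*uv,1];c=-E[:3,:3].T@E[:3,3];return c+d*(z-c[2])/d[2]
def proj(n,X):
    K,E=cam(n);x=K@(E[:3]@[*X,1]);return x[:2]/x[2]
E
python3 - <<'E'
from h import *
print("pedal",tri((277,152),(311,266)),ray("scene",(277,152),.09),ray("side",(311,266),.09))
print("nest",tri((197,208),(405,282)))
l=tri((428,220),(312,153));print("lever",l)
a,b=cv2.imread("pics/scene0.png"),cv2.imread("pics/side0.png")
z=lambda i,x,y:cv2.resize(i[y:y+100,x:x+130],None,fx=3,fy=3,interpolation=2)
cv2.imwrite("pics/z.png",np.vstack([np.hstack([z(a,190,120),z(a,350,205)]),np.hstack([z(b,285,220),z(b,270,130)])]))
E
```

```text
pedal [ 0.54175117 -0.25211789  0.08356705] [ 0.54458415 -0.24674675  0.09      ] [ 0.54487757 -0.25961374  0.09      ]
nest [ 0.82614866 -0.29484308  0.05109521]
lever [0.55007853 0.25641241 0.15512926]
```

View pics/z.png

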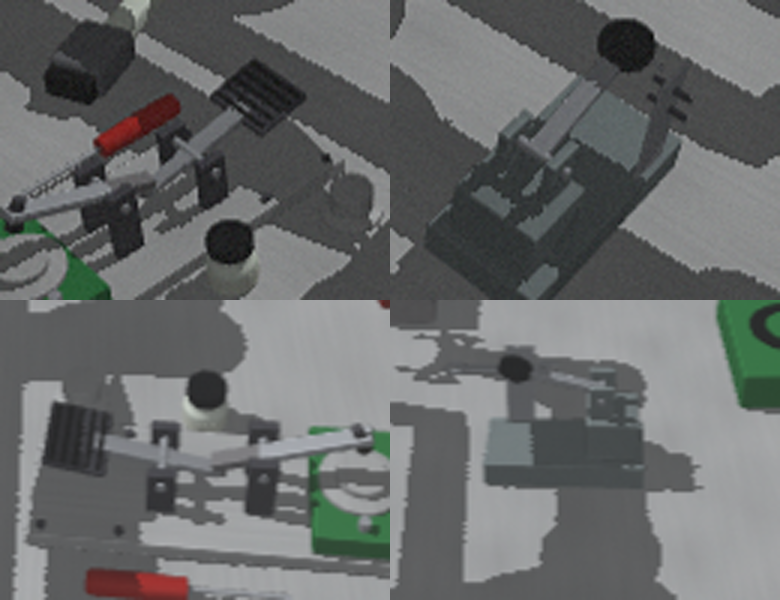

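Request:
{"op": "step_arm", "data": {
  "commands": [0,0.16,-0.144,0.1,0,0,0,0,0.32,-0.288,0.2,0,0,0.03,0,0.48,-0.432,0.2,0,0,0.06,0,0.64,-0.577,0.2,0,0,0.085,0,0.64,-0.577,0.2,0,0,0.085,0,0.64,-0.577,0.2,0,0,0.085,0,0.64,-0.577,0.2,0,0,0.085,0,0.64,-0.577,0.2,0,0,0.085,0,0.64,-0.577,0.2,0,0,0.085,0,0.64,-0.577,0.2,0,0,0.085]
}}

```text
clock: 1.35
position: [0.5518, 0.2534, 0.3253]
ee_rot: [0.003, 1.0, -0.001, 0.0]
ft_force: [1.0, 0.7, -0.2]
grip_width: 0.001
grasp_force: 0.0
```

Run:
```python
from h import *
p=camera_params("wrist");print(np.round(p["tool_from_camera"],3).tolist())
o=get_obs();print(o["position"],o["ee_rot"],o["ft_force"],o["clock"])
cv2.imwrite("pics/w1.png",cv2.cvtColor(camera("wrist"),cv2.COLOR_RGB2BGR))
print("lever",tri((429,220),(311.7,152.7)),"hinge",tri((398,253),(340,158)))
print("ped",tri((276,152),(311.5,265.7)))
```

```text
[[0.001, -0.962, -0.273, 0.068], [1.0, 0.001, 0.001, 0.0], [-0.0, -0.273, 0.962, -0.169], [0.0, 0.0, 0.0, 1.0]]
[0.55183806 0.25337437 0.32526642] [ 3.49663737e-03  9.99993669e-01 -6.47206432e-04  1.29723143e-04] [ 1.02444942  0.67673301 -0.16324693] 1.35
lever [0.54881234 0.25837116 0.15535293] hinge [0.66359348 0.24617704 0.13400975]
ped [ 0.54423806 -0.25304804  0.08521821]
```

View pics/w1.png

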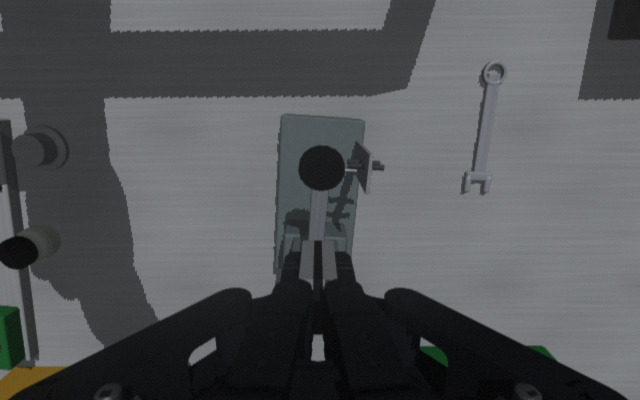

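The wrist view shows the lever pad at (321,168), with the pointer and side plate to its right (world +y). The closed fingers are narrow enough to clear the plate.

```bash
cat >> h.py <<'E'
def wray(uv,z,o):
    p=camera_params("wrist");T=np.array(p["tool_from_camera"]);r=R.from_quat(o["ee_rot"]).as_matrix()
    d=r@T[:3,:3]@np.linalg.inv(p["mtx"])@[*uv,1];c=r@T[:3,3]+o["position"];return c+d*(z-c[2])/d[2]
E
python3 - <<'E'
from h import *
o=get_obs()
for z in(.15,.155):print(wray((321,168),z,o))
E
```

```text
[0.54864662 0.25930703 0.15      ]
[0.54768716 0.25925957 0.155     ]
```

Request:
{"op": "step_arm", "data": {
  "commands": [0,0,-0.1,0,0,0,0,0,0,-0.2,0,0,0,0,0,0,-0.3,0,0,0,0,0,0,-0.4,0,0,0,0,0,0,-0.5,0,0,0,0,0,0,-0.6,0,0,0,0,0,0,-0.7,-0.05,0,0,0,0,-0.013,-0.844,-0.1,0,0,0,0,-0.013,-0.844,-0.2,0,0,0,0,-0.013,-0.844,-0.2,0,0,0]
}}

```text
clock: 2.65
position: [0.5402, -0.2493, 0.202]
ee_rot: [0.001, 1.0, 0.001, -0.003]
ft_force: [0.1, 1.0, -0.0]
grip_width: 0.0
grasp_force: 0.0
```

Run:
```python
from h import *
o=get_obs();print(o["position"],o["ft_force"],o["clock"])
cv2.imwrite("pics/w2.png",cv2.cvtColor(camera("wrist"),cv2.COLOR_RGB2BGR))
```

```text
[ 0.54023952 -0.24931934  0.20202093] [ 0.07873777  0.95326003 -0.00815929] 2.65
```

View pics/w2.png

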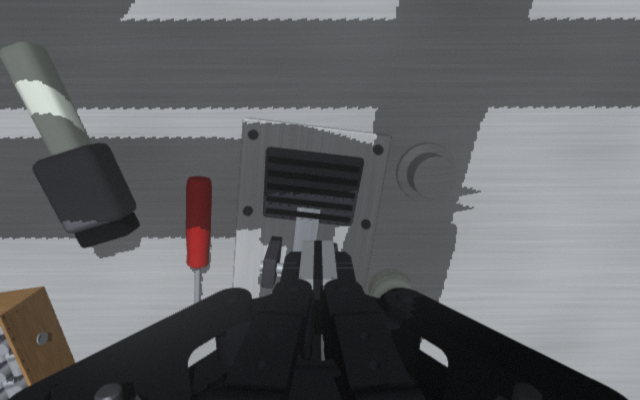

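The wrist view shows the ribbed pad with its centre near (313,185), and the path down to it is clear.

Run:
```python
from h import *
o=get_obs();print(wray((313,185),.088,o))
```

```text
[ 0.5413738  -0.25228786  0.088     ]
```

Request:
{"op": "step_arm", "data": {
  "commands": [0,0,0,-0.08,0,0,0,0,0,0,-0.16,0,0,0,0,0,0,-0.18,0,0,0,0,0,0,-0.19,0,0,0,0,0,0,-0.2,0,0,0,0,0,0,-0.21,0,0,0,0,0,0,-0.22,0,0,0,0,0,0,-0.23,0,0,0,0,0,0,-0.235,0,0,0,0,0,0,-0.235,0,0,0]
}}

```text
clock: 3.95
position: [0.5421, -0.25, 0.0645]
ee_rot: [0.001, 1.0, 0.0, -0.0]
ft_force: [-0.8, 0.9, 1.9]
grip_width: 0.002
grasp_force: 0.9
```

Request:
{"op": "step_arm", "data": {
  "commands": [0,0,0,-0.003,0,0,0,0,0,0,-0.006,0,0,0,0,0,0,-0.009,0,0,0,0,0,0,-0.012,0,0,0,0,0,0,-0.012,0,0,0,0,0,0,-0.012,0,0,0,0,0,0,-0.012,0,0,0,0,0,0,-0.012,0,0,0,0,0,0,-0.012,0,0,0,0,0,0,-0.012,0,0,0]
}}

```text
clock: 5.2
position: [0.5419, -0.2501, 0.0574]
ee_rot: [0.001, 1.0, 0.0, -0.0]
ft_force: [-3.4, 1.0, 4.8]
grip_width: 0.003
grasp_force: 2.3
```

Run:
```python
from h import *
o=get_obs();print(o["position"],o["ft_force"],o["torque"],o["clock"])
a=camera("scene")[110:250,160:340];b=camera("side")[220:320,280:430]
f=lambda i:cv2.resize(i,(400,300),interpolation=2)
cv2.imwrite("pics/z3.png",cv2.cvtColor(np.hstack([f(a),f(b)]),cv2.COLOR_RGB2BGR))
```

```text
[ 0.54190605 -0.25010538  0.05740418] [-3.37214858  0.99926964  4.80067924] [ 0.1971474   0.76886561 -0.00386979] 5.2
```

View pics/z3.png

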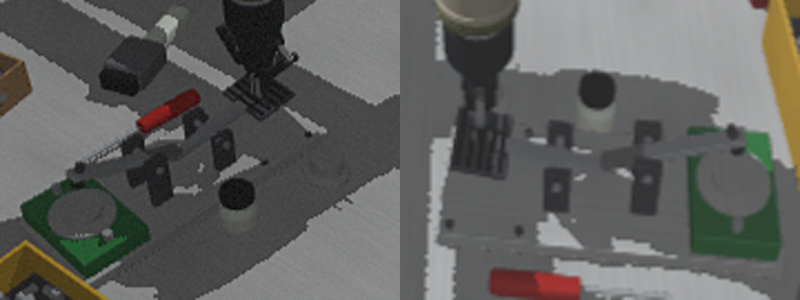

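The fingers are on the pad with a light 5 N reaction, and the clamp has not fully swung down yet. I'll press further, watching the force.

Request:
{"op": "step_arm", "data": {
  "commands": [0,0,0,-0.003,0,0,0,0,0,0,-0.006,0,0,0,0,0,0,-0.009,0,0,0,0,0,0,-0.012,0,0,0,0,0,0,-0.012,0,0,0,0,0,0,-0.012,0,0,0,0,0,0,-0.012,0,0,0,0,0,0,-0.012,0,0,0,0,0,0,-0.012,0,0,0,0,0,0,-0.012,0,0,0]
}}

```text
clock: 6.55
position: [0.5416, -0.2502, 0.0503]
ee_rot: [0.001, 1.0, 0.0, -0.0]
ft_force: [-3.6, 1.8, 7.1]
grip_width: -0.001
grasp_force: 3.2
```

Run:
```python
from h import *
o=get_obs()
for n,x0,y0,s in(("scene",160,110,(400/180,300/140)),("side",280,220,(400/150,3))):
    for X in([.5419,-.2501,.0574],[.5419,-.2501,.0724],[.544,-.253,.085]):
        print(n,(proj(n,X)-[x0,y0])*s)
    im=cv2.cvtColor(camera(n),cv2.COLOR_RGB2BGR)
    cv2.imwrite(f"pics/{n}4.png",im)
a=cv2.imread("pics/scene4.png")[120:200,220:320];b=cv2.imread("pics/side4.png")[225:305,280:380]
f=lambda i:cv2.resize(i,(400,320),interpolation=2)
a0=cv2.imread("pics/scene0.png")[120:200,220:320];b0=cv2.imread("pics/side0.png")[225:305,280:380]
f=lambda i:cv2.resize(i,(375,300),interpolation=2)
cv2.imwrite("pics/z4.png",np.vstack([np.hstack([f(a),f(b)]),np.hstack([f(a0),f(b0)])]))
```

```text
scene [260.88240796 105.21925371]
scene [260.24456669  97.3587365 ]
scene [257.0502661   90.57287045]
side [ 80.7479237  150.72667841]
side [ 80.43510962 141.58390906]
side [ 81.99562402 135.98769118]
```

View pics/z4.png

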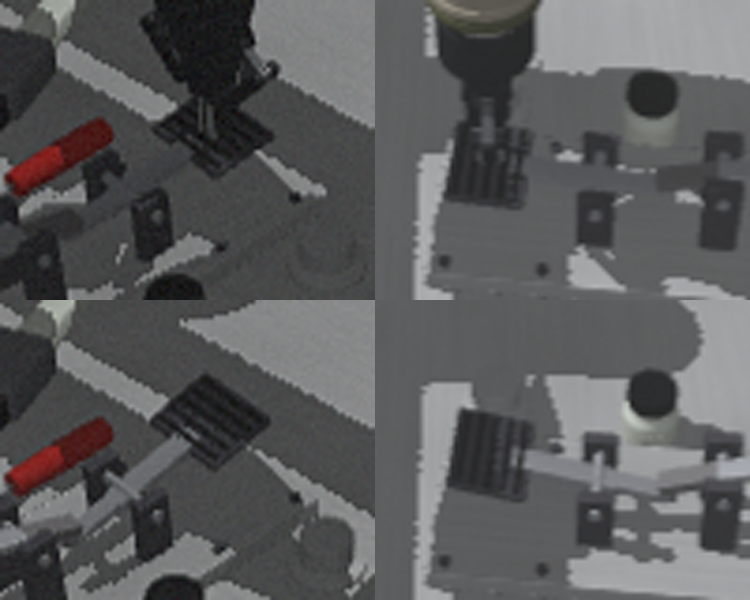

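The pedal is going down: the pad is about 5 px lower in the scene view, and the force is mid-range. I'll keep pressing until the force jumps at the stop.

Request:
{"op": "step_arm", "data": {
  "commands": [0,0,0,-0.004,0,0,0,0,0,0,-0.008,0,0,0,0,0,0,-0.012,0,0,0,0,0,0,-0.016,0,0,0,0,0,0,-0.02,0,0,0,0,0,0,-0.02,0,0,0,0,0,0,-0.02,0,0,0,0,0,0,-0.02,0,0,0,0,0,0,-0.02,0,0,0,0,0,0,-0.02,0,0,0]
}}

```text
clock: 7.9
position: [0.5412, -0.2501, 0.0384]
ee_rot: [0.001, 1.0, 0.0, -0.001]
ft_force: [-6.8, 1.3, 10.7]
grip_width: 0.0
grasp_force: 5.2
```

Request:
{"op": "step_arm", "data": {
  "commands": [0,0,0,-0.003,0,0,0,0,0,0,-0.006,0,0,0,0,0,0,-0.009,0,0,0,0,0,0,-0.012,0,0,0,0,0,0,-0.012,0,0,0,0,0,0,-0.012,0,0,0,0,0,0,-0.012,0,0,0,0,0,0,-0.012,0,0,0,0,0,0,-0.012,0,0,0,0,0,0,-0.012,0,0,0]
}}

```text
clock: 9.15
position: [0.5416, -0.2502, 0.032]
ee_rot: [0.001, 1.0, 0.0, -0.0]
ft_force: [-9.9, 3.0, 17.8]
grip_width: 0.001
grasp_force: 9.5
```

Request:
{"op": "step_arm", "data": {
  "commands": [0,0,0,-0.002,0,0,0,0,0,0,-0.004,0,0,0,0,0,0,-0.006,0,0,0,0,0,0,-0.006,0,0,0,0,0,0,-0.006,0,0,0,0,0,0,-0.006,0,0,0,0,0,0,-0.006,0,0,0,0,0,0,-0.006,0,0,0,0,0,0,-0.006,0,0,0,0,0,0,-0.006,0,0,0]
}}

```text
clock: 10.4
position: [0.5418, -0.2503, 0.0309]
ee_rot: [0.001, 1.0, 0.001, 0.0]
ft_force: [-20.3, 9.1, 44.5]
grip_width: -0.002
grasp_force: 23.5
```

Run:
```python
from h import *
o=get_obs();print(o["position"],o["ft_force"],o["clock"])
for n in("scene","side"): cv2.imwrite(f"pics/{n}5.png",cv2.cvtColor(camera(n),cv2.COLOR_RGB2BGR))
f=lambda i:cv2.resize(i,(400,280),interpolation=2)
g=lambda n,k:f(cv2.imread(f"pics/{n}{k}.png")[(slice(110,236),slice(160,340)) if n=="scene" else (slice(220,325),slice(280,430))])
cv2.imwrite("pics/z5.png",np.vstack([np.hstack([g("scene",5),g("side",5)]),np.hstack([g("scene",0),g("side",0)])]))
```

```text
[ 0.54183296 -0.25032599  0.03089185] [-20.25818862   9.1134608   44.53425641] 10.4
```

View pics/z5.png

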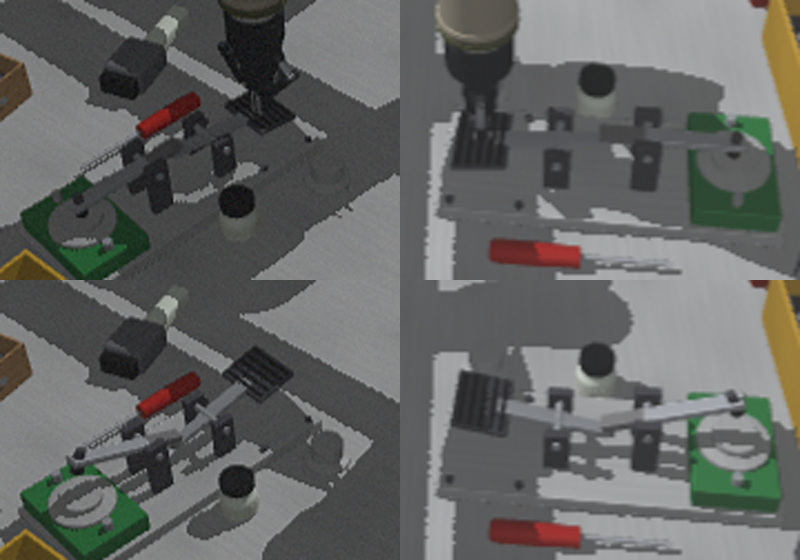

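The pedal is firmly at its stop: the force jumped to 44 N within 1 mm. The clamp arm is level over the housing. I'll release now and go to the lever.

Request:
{"op": "step_arm", "data": {
  "commands": [0,0,0,0.03,0,0,0,0,0,0,0.08,0,0,0,0,0,0,0.16,0,0,0,0,0,0,0.25,0,0,0,0,0,0.05,0.33,0,0,0,0,0,0.14,0.37,0,0,0,0,0,0.24,0.37,0,0,0,0,0,0.34,0.37,0,0,0,0,0,0.44,0.37,0,0,0,0,0,0.54,0.37,0,0,0]
}}

```text
clock: 11.75
position: [0.542, 0.0761, 0.2493]
ee_rot: [0.001, 1.0, 0.0, 0.0]
ft_force: [1.3, -1.0, -0.3]
grip_width: 0.0
grasp_force: 0.0
```

Request:
{"op": "step_arm", "data": {
  "commands": [0,0.003,0.1,0,0,0,0,0,0.007,0.2,0,0,0,0,0,0.011,0.308,0,0,0,0,0,0.011,0.308,0,0,0,0,0,0.011,0.308,-0.06,0,0,0,0,0.011,0.308,-0.1,0,0,0,0,0.011,0.308,-0.1,0,0,0,0,0.011,0.308,-0.1,0,0,0,0,0.011,0.308,-0.1,0,0,0,0,0.011,0.308,-0.1,0,0,0]
}}

```text
clock: 13.0
position: [0.5491, 0.2589, 0.1902]
ee_rot: [0.001, 1.0, 0.0, 0.001]
ft_force: [-0.7, 0.3, -0.1]
grip_width: 0.003
grasp_force: 0.0
```

Run:
```python
from h import *
o=get_obs();print(o["position"],o["ft_force"],o["clock"])
for n in("scene","side"): cv2.imwrite(f"pics/{n}6.png",cv2.cvtColor(camera(n),cv2.COLOR_RGB2BGR))
f=lambda i:cv2.resize(i,(400,280),interpolation=2)
a,b=[cv2.imread(f"pics/{n}6.png") for n in("scene","side")]
cv2.imwrite("pics/z6.png",np.vstack([np.hstack([f(a[110:236,160:340]),f(b[220:325,280:430])]),np.hstack([f(a[185:290,360:510]),f(b[90:195,270:420])])]))
```

```text
[0.54911601 0.25891376 0.19015607] [-0.7127562   0.25408459 -0.11015312] 13.0
```

View pics/z6.png

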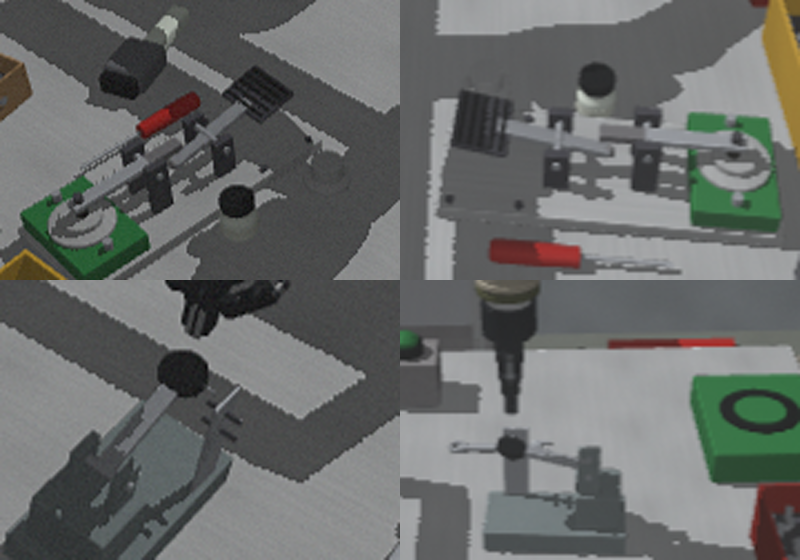

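The pedal has come right back up and the clamp has stayed down (top row). The gripper is above the round pad (bottom row), with its tip near scene (433,205) and side (312,138). I'll check the offset between the tip and the TCP.

Run:
```python
from h import *
X=[.5491,.2589,.1902]
print(tri((433,205),(311.6,138)),proj("scene",X),proj("side",X),proj("scene",[.5491,.2589,.212]),proj("side",[.5491,.2589,.212]))
```

```text
[0.55300744 0.26132381 0.21814366] [431.40240252 210.91731064] [311.35312463 144.99644899] [433.00928561 204.80131334] [311.22839236 140.21714826]
```

Request:
{"op": "step_arm", "data": {
  "commands": [0,0,0,-0.05,0,0,0,0,0,0,-0.06,0,0,0,0,0,0,-0.065,0,0,0,0,0,0,-0.07,0,0,0,0,0,0,-0.075,0,0,0,0,0,0,-0.08,0,0,0,0,0,0,-0.08,0,0,0,0,0,0,-0.08,0,0,0,0,0,0,-0.08,0,0,0,0,0,0,-0.08,0,0,0]
}}

```text
clock: 14.35
position: [0.5488, 0.2588, 0.1414]
ee_rot: [0.001, 1.0, 0.0, 0.0]
ft_force: [0.2, 0.0, 0.5]
grip_width: -0.001
grasp_force: 0.0
```

The real tip sits about 24 mm above the reported TCP, consistent with the pedal. So lever contact should come at TCP z ≈ 0.132 and half-way at ≈ 0.103.

Request:
{"op": "step_arm", "data": {
  "commands": [0,0,0,-0.006,0,0,0,0,0,0,-0.012,0,0,0,0,0,0,-0.018,0,0,0,0,0,0,-0.024,0,0,0,0,0,0,-0.03,0,0,0,0,0,0,-0.035,0,0,0,0,0,0,-0.035,0,0,0,0,0,0,-0.035,0,0,0,0,0,0,-0.035,0,0,0,0,0,0,-0.035,0,0,0]
}}

```text
clock: 15.6
position: [0.5487, 0.2589, 0.1205]
ee_rot: [0.001, 1.0, 0.0, -0.0]
ft_force: [-3.3, 0.6, 5.3]
grip_width: -0.001
grasp_force: 2.3
```

Run:
```python
from h import *
for i in range(3):
    o=get_obs();print(np.round(o["ft_force"],2),o["position"][2]); im=camera("side")
```

```text
[-3.26  0.58  5.35] 0.1205034620826339
[-3.    0.64  5.22] 0.12054147985861852
[-3.    0.86  5.28] 0.12054699211236453
```

Request:
{"op": "step_arm", "data": {
  "commands": [0,0,0,-0.004,0,0,0,0,0,0,-0.008,0,0,0,0,0,0,-0.012,0,0,0,0,0,0,-0.016,0,0,0,0,0,0,-0.02,0,0,0,0,0,0,-0.023,0,0,0,0,0,0,-0.023,0,0,0,0,0,0,-0.023,0,0,0,0,0,0,-0.023,0,0,0,0,0,0,-0.023,0,0,0]
}}

```text
clock: 17.0
position: [0.5482, 0.259, 0.1068]
ee_rot: [0.001, 1.0, 0.0, -0.001]
ft_force: [-5.4, 0.4, 7.5]
grip_width: 0.002
grasp_force: 3.6
```

Run:
```python
from h import *
for n in("scene","side"):
    o=get_obs();print(np.round(o["ft_force"],2),o["position"])
    cv2.imwrite(f"pics/{n}7.png",cv2.cvtColor(camera(n),cv2.COLOR_RGB2BGR))
w=camera("wrist");cv2.imwrite("pics/w7.png",cv2.cvtColor(w,cv2.COLOR_RGB2BGR))
f=lambda i:cv2.resize(i,(400,300),interpolation=2)
a,b=[cv2.imread(f"pics/{n}7.png") for n in("scene","side")];w=cv2.imread("pics/w7.png");a0=cv2.imread("pics/scene6.png")
cv2.imwrite("pics/z7.png",np.vstack([np.hstack([f(a[200:260,400:480]),f(b[130:190,280:360])]),np.hstack([f(a0[200:260,400:480]),f(w[120:320,220:486])])]))
```

```text
[-5.41  0.42  7.48] [0.54820884 0.25900976 0.10676805]
[-6.14  0.17  7.55] [0.54819443 0.25897787 0.10675716]
```

View pics/z7.png

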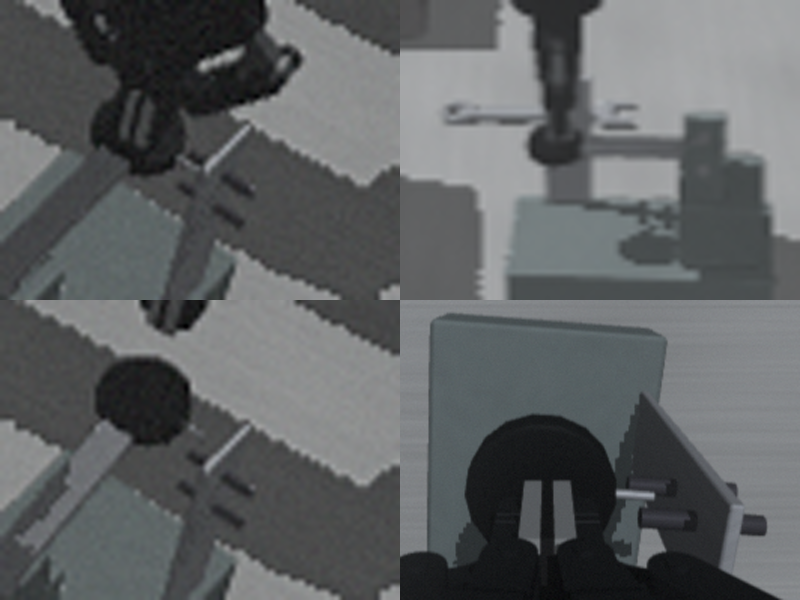

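The top-left crop shows the pointer near scene (441,232), with the pins at about (438,231) and (436,237). The wrist crop (bottom right) shows the pointer at (390,251) between the pins at (380,267) and (372,245). In the side crop (top right) the lever looks level. I'll check the pointer height between the pins by triangulation.

Run:
```python
from h import *
o=get_obs();p=camera_params("wrist");T=np.array(p["tool_from_camera"])
M=np.eye(4);M[:3,:3]=R.from_quat(o["ee_rot"]).as_matrix();M[:3,3]=o["position"]
Pw=np.array(p["mtx"])@np.linalg.inv(M@T)[:3];K,E=cam("scene");Ps=K@E[:3]
def t(s,w):
    X=cv2.triangulatePoints(Ps,Pw,np.float64(s).reshape(2,1),np.float64(w).reshape(2,1)).ravel();return X[:3]/X[3]
print("ptr tip",t((441,232.4),(389.6,250.7)))
print("upper",t((438,231),(379.6,266.7)),"lower",t((436,237.4),(371.6,244.7)))
for y in(.28,.285,.29,.295,.3):
    # wrist-only: height difference in plane x=const
    pass
K,E=cam("side")
# bar slope in side view: level line along unit x
for y in(-.1,0,.1):
    print(proj("side",[.57,.257,.125]),proj("side",[.62,.257+.05*y-0,.125]))
# wrist check of tip z: pad width 46mm
print("pad depth px", (616-466)*.665, np.array(p["mtx"])[0,0])
```

```text
ptr tip [0.54514106 0.29359819 0.13222879]
upper [0.55044311 0.28754692 0.13799403] lower [0.5508914  0.28750831 0.11320721]
[316.88802935 158.91878789] [329.31343534 159.41417239]
[316.88802935 158.91878789] [329.26549533 158.7038286 ]
[316.88802935 158.91878789] [329.21779888 157.99709373]
pad depth px 99.75 346.2194478908462
```

Pins at z ≈ 0.138 and 0.113, pointer at ≈ 0.132: it is between them but about 5 mm high. I'll lower it 4.5 mm.

Request:
{"op": "step_arm", "data": {
  "commands": [0,0,0,-0.004,0,0,0,0,0,0,-0.0075,0,0,0,0,0,0,-0.0075,0,0,0,0,0,0,-0.0075,0,0,0,0,0,0,-0.0075,0,0,0,0,0,0,-0.0075,0,0,0,0,0,0,-0.0075,0,0,0,0,0,0,-0.0075,0,0,0,0,0,0,-0.0075,0,0,0,0,0,0,-0.0075,0,0,0]
}}

```text
clock: 18.4
position: [0.5483, 0.259, 0.1025]
ee_rot: [0.001, 1.0, 0.0, -0.0]
ft_force: [-5.8, 0.2, 8.3]
grip_width: -0.003
grasp_force: 4.3
```

Run:
```python
from h import *
o=get_obs();print(o["position"],o["ft_force"])
s=camera("scene");w=camera("wrist")
# pointer = bright pixels in the strip between pad and plate, wrist view
for n in("6","7"):pass
w7=cv2.cvtColor(cv2.imread("pics/w7.png"),cv2.COLOR_BGR2GRAY);w8=cv2.cvtColor(w,cv2.COLOR_RGB2GRAY)
s7=cv2.cvtColor(cv2.imread("pics/scene7.png"),cv2.COLOR_BGR2GRAY);s8=cv2.cvtColor(s,cv2.COLOR_RGB2GRAY)
print(w7[238:272:1,372:390:4].T);print(w8[238:272:1,372:390:4].T)
print(s7[226:242,434:444].T);print(s8[226:242,434:444].T)
```

```text
[0.54829602 0.25901209 0.10245643] [-5.77730033  0.20225242  8.34916407]
[[ 39  38  38  41  42  40  39  46  76 116 152 158 134 106  81  77  88  86
   89  88  89  89  90  90  90  89  88  88  89  89  88  89  87  88]
 [ 43  50  51  58  59  59  52  51  65 101 136 153 141 114  89  79  89  88
   87  90  89  91  90  88  89  89  88  89  86  89  90  88  86  88]
 [ 44  49  53  57  64  62  57  51  55  93 127 158 154 121  94  82  84  87
   86  75  52  33  32  29  28  26  26  31  27  29  32  31  34  38]
 [ 41  46  49  55  62  63  57  51  52  83 123 154 159 128 104  70  49  50
   59  69  61  45  47  51  55  59  62  60  53  49  47  42  39  50]
 [ 46  46  52  56  61  63  58  51  51  62 100 140 149 130 104  76  50  42
   43  43  42  42  44  47  54  56  62  61  54  49  45  44  41  38]]
[[ 49  48  41  31  30  31  28  37  83 123 156 156 123  93  68  51  70  86
   89  89  88  89  88  88  88  89  89  89  89  86  89  89  87  91]
 [ 48  47  46  45  46  53  57  63  73 107 153 159 133 106  82  81  88  90
   86  91  88  88  88  89  88  89  90  90  88  87  88  89  88  90]
 [ 40  44  39  42  48  52  54  64  76 1
[... 1026 characters left out ...]
 75  75  64  73  73  65  46]]
[[ 33  41  41  35  39  42  29  20  57  74  75  72  74  74  70  75]
 [ 34  37  37  35  32  29  54  69  74  79  69  58  73  77  72  72]
 [ 56  39  53  50  59  59  73 120  83  72  41  37  60  77  72  73]
 [ 78  75  73  73  65  58  70  96  78  68  60  45  33  71  76  66]
 [ 80  77  75  75  49  29  57  70 117  81  72  58  40  51  62  62]
 [ 75  69  73  73  68  44  33  67  68  67  66  62  63  66  71  71]
 [ 74  73  75  74  72  58  37  41  61  63  63  71  75  75  74  74]
 [ 75  76  73  80  74  61 119 155 111  79  73  72  74  71  67  74]
 [ 71  73  75  74  66 127 154 106  73  74  73  74  75  64  71  59]
 [ 74  74  73  69  97 153 109  70  69  72  76  64  74  73  64  46]]
```

In scene column 438 the pins sit at rows 231 and 238 and the pointer at row 234, about midway. TCP plus tip offset puts the pad at roughly 116 mm above the unit's origin, and the measured push is about 8 N. Handing in.

```bash
python3 -c "
from workcell import *
print(hand_in())"
```

```text
the job is handed in; nothing more can be done
None
```

I pressed the pedal to its stop and let it come right back up with the clamp down over the housing. I then handed the job in at about 18.5 s with the arm still holding the lever half-way, its pointer between the pins.

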